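Set out the self-service bread rack before opening

TASK

Set out the bread rack for opening: stand the sesame roll behind the yellow price ticket and the dark rye roll behind the brown one, each centred on its ticket and about 15 mm clear of it on the robot's side, and lay the long roll midway between the two round ones and level with them, pointing straight away from you, parallel to the rack's short sides. Lay the clean tongs, the pair locked shut, flat along the tong rest and centred on it; the pair sprung open is used, so leave it where it lies. Do not shift the tickets or the jam jar, and let go of everything when you are done.

Things in the scene. Friction and masses are not known exactly. Their poses are not given: they have to be found in the camera images.
- sesame_roll: Round golden bread roll with cream sesame seeds, 62 mm across at its widest (20 mm up), 48 mm high, domed, flat foot. Origin: centre of underside, z up. 60 g, stiff crust. Starts with the other two breads, about 85 mm apart in a row along y, on a dark baking sheet (floor 3 mm, rim 8 mm above the counter) on the other side of the middle from the rack.
- rye_roll: Round dark-brown rye roll with a white floury cross on top; shape as the sesame roll: 62 mm across, 48 mm high, flat foot. Origin: centre of underside. 70 g. Starts on the baking sheet.
- long_roll: Long golden-brown roll with three pale diagonal slashes, 130 mm long (its x), 46 to 48 mm wide at the middle (its y), 46 mm high, flat foot, ends alike. Origin: centre of underside, z up. About 90 g. Starts on the baking sheet, roughly along the world x.
- tongs_shut: Steel serving tongs locked shut, lying on their side on the counter at the far left or right: two parallel arms, 28 mm over both, 18 mm high, about 180 mm long plus a pull tab with a red ring. Origin: underside, midway between the arms, near the centre of mass, good to grip across the arms; x runs from hinge to jaws. About 90 g. Clean.
- tongs_open: The same steel tongs sprung open into a V, about 100 mm wide over the jaws, lying on the counter at the other far side. Origin: underside, between the arms, 80 mm from the hinge; x from hinge to jaws. Used: leave alone.
- rack: Fixed flat bread rack: wooden frame 220 mm (its x) by 310 mm (its y), top 34 mm above the counter; steel rods 20 mm apart run along y inside it. Bread stands on the rods, whose tops are 28 mm above the counter. Origin: centre of underside; x points away from the robot, y left. The short sides run along x.
- ticket_yellow: Price-ticket stand with a yellow-edged card, standing on the rods near the rack's far side: base 40 mm (x) by 60 mm (y) by 8 mm, card sloping up to 48 mm high above the base's underside and 2 mm past its rear edge. Origin: centre of underside; axes as the rack's. Loose, 150 g. Behind it means its -x side, towards the robot.
- ticket_brown: The same ticket stand with a dark-brown-edged card, about 190 mm to the left or right of the yellow one. Same axes and sizes.
- rest: Fixed steel tong rest on the counter beyond the rack: block 120 mm (its x) by 66 mm (its y), flat top 14 mm above the counter, black pad in the middle; four corner studs (50 mm from the middle along x, 24 to 32 mm along y) rise to 24 mm. Tongs lie along its x between the studs, overhanging both ends, jaws either way. Origin: centre of underside.
- jam_jar: Closed jar of red jam with a brass lid, 60 mm across, 75 mm high, on the counter far ahead near the middle. Origin: centre of underside. Not part of the job.
Things that resemble listed ones, but are neither listed nor needed, are in the scene too. What is shaped like the long_roll but blue or purple is not meant.

How it is judged:
By the outcome, as a careful person would: the job done as asked, in the order asked, and still so for the second after the job is handed in, with the robot touching nothing.
It also fails if it takes over 99 s, if anything falls off the work surface, if the arm or the gripper's body presses on something with over 40 N, if the wrist force passes 120 N, or if a joint passes its speed limit or range.

ROBOT

A 6-joint arm with a two-finger parallel gripper is mounted at the origin on the work surface. World frame = base frame: x ahead of the robot, y to its left, z up, the work surface at z = 0. Lengths are in mm, angles in rad, forces in N, time in s.
With the tool pointing down it reaches from about 200 to 875 mm from the base axis. Payload 3.4 kg.
Tool frame: the origin (TCP) lies at the very end of the fingers, on their centre line; the grasp point (between the pads) lies 19 mm behind it; z points along the fingers, y is the line along which they close (so a half turn about z gives the same grasp; the last joint's range is limited). The gripper opens to 94 mm and grips with 3 to 60 N. Pads are 16 mm wide; open, the fingers measure 119 mm over their backs; the gripper's body (75 mm by 177 mm) begins 78 mm behind the grasp point.
Start: joints at [1.196, 0.276, 1.505, -0, 1.361, -0.121], TCP at [144.389, 556.612, 205.493] pointing down, gripper open.
Joint ranges: [-2.89, 2.89], [-0.75, 2.08], [0.22, 2.7], [-1.18, 4.32], [0.11, 2.71], [-2.7, 2.7]. Speed limits (rad/s): [2.57, 2.57, 3.14, 3.14, 3.14, 3.14].

INTERFACE

Orientations are given as a 3x3 rotation matrix whose columns are the frame's x, y, z axes.
In Python, from plant import get_state, optics, order, outline_of, tip_of gives the robot as it stands.
- The arm moves only by the tool carry_out, never from a script. Its arguments are lists of equal length, an entry for each row: "angular": the turn, a rotation vector about the world's x, y, z in shares of 2 pi rad (1.0 is 2 pi rad), a list of three; "xyz": the shift along the world's x, y, z in shares of 750 mm (1.0 is 750 mm), a list of three; "grip": the opening, from 0 (shut) to 1 (fully open). A call has 1 to 20 rows; each row is the pose to reach, as a shift and turn from the pose commanded when the call began; what a row does not reach only later rows make up. A row lasts 1/12 s, in which the tool goes at most 41.7 mm and 7.16 degrees, less where a joint would pass 70% of its speed; a pose out of reach is approached as far as the arm can. No shift or turn number may pass 1 either way. A call with a gripper value outside its range is refused whole. The fingers move at their own pace and stop on an object; the grip force is fixed at half the most. Time passes only in rows, so rows that repeat a pose let the fingers close. It gives the time, the measured TCP pose, the force, the opening and the grip force at its end, in the units of the state.
- get_state(): the state, without advancing time (a new reading comes with each control period).
- optics.camera(name): name is "scene" or "top" or "wrist"; returns (picture, depth): 384x512x3 uint8, red, green, blue; 384x512 float32, mm along the optical axis (not along the pixel's ray), 0 where there is no reading.
- optics.get_calibration(name): a dict with "K" (3x3 intrinsics, pixels), "world_from_camera" (4x4, takes a point from camera to world coordinates); the wrist camera has in their place "tool_from_camera" (4x4, takes a point from camera to tool coordinates, whose origin is the TCP and whose axes are the flange's). Camera axes: x right, y down, z forward; pixel columns grow to the right and rows downward; lengths in mm; the calibration is good to about 2 mm. A picture is of the moment at which its call begins: read the wrist's pose just before it. get_calibration takes no time and is no camera call.
- order.job_done(): hands the job in; it is judged then, once.
Trained networks look in the newest picture that a camera, given by its name, has taken for a name from the list of things; names that differ only in an ending like _2 or _b are one class to them, and where a whole thing is asked for, a point or a joint stands for the part that bears it (a point fixed in the world has none). Each returns a list of dicts, best first, with "conf" (0 to 1); they miss things now and then, are a little off and sometimes report something else, mostly with a low value. They report only what shows in the picture. A call takes as long as a camera call. They do not tell look-alikes from the thing itself.
- outline_of(camera, query): "pixels" (384x512 bool, what is visible of it) and "location" ([row, column] in pixels, amid what is visible of it).
- tip_of(camera, query): "location" ([row, column] in pixels: a listed point, or the origin of a listed thing).
The state is a dict: "t": time; "q": joint angles; "qd": joint speeds; "tau": joint torques, N m; "position": TCP position; "eef_rot": TCP orientation; "force": force on the tool from outside, world axes, zero at the start; "torque": the same for the moment, N m; "gripper_width": finger opening in mm; "grasp_force": force on a finger pad.
Only numpy, scipy, OpenCV 4.12 (cv2) and the standard library are available. Lean on these libraries where they do the work, as an engineer would, in place of code of your own. Each camera call takes 0.05 s, during which the arm holds its last target. There are 200 camera calls.

## Working session

There is one attempt and no reset: what is moved stays moved. The work goes in short steps, Python scripts to look and compute and a tool call to move; the robot and the scene stay as the last step left them, time stands still between calls to the robot, and variables do not carry over. Pictures are saved under pics/ and viewed, at most 14 in all, crops included, and the job is handed in when it is done.

Besides the shell and the picture viewer there is one more tool, called in YAML: its name, and indented under it one key for each argument. carry_out: Moves the arm, as the interface text tells. Its arguments: {"type":"object","properties":{"angular":{"type":"array"},"xyz":{"type":"array"},"grip":{"type":"array"}},"required":["angular","xyz","grip"]}

```bash
mkdir -p pics; ls; cat > h.py <<'E'
import numpy as np, cv2
from plant import get_state, optics, order, outline_of, tip_of
def cam(n):
    s=get_state(); p,d=optics.camera(n); c=optics.get_calibration(n)
    if n=='wrist':
        T=np.eye(4);T[:3,:3]=np.array(s['eef_rot']);T[:3,3]=s['position'];T=T@np.array(c['tool_from_camera'])
    else: T=np.array(c['world_from_camera'])
    return p,d,np.array(c['K']),T
def pts(mask,d,K,T):
    r,c=np.nonzero(mask&(d>0)); z=d[r,c]
    P=np.stack([(c-K[0,2])/K[0,0]*z,(r-K[1,2])/K[1,1]*z,z],1)
    return P@T[:3,:3].T+T[:3,3]
def save(p,n): cv2.imwrite('pics/'+n,p[:,:,::-1])
E
python3 - <<'E'
from h import *
for n in('scene','top'):
    p,d,K,T=cam(n); save(p,n+'1.png'); print(n,T.round(2).tolist(),K.round(0).tolist())
    for q in['sesame_roll','rye_roll','long_roll','tongs_shut','tongs_open','rack','ticket_yellow','ticket_brown','rest','jam_jar']:
        for o in outline_of(n,q)[:4]:
            if o['conf']<.2: continue
            P=pts(o['pixels'],d,K,T)
            print(q,round(o['conf'],2),np.round(o['location']),len(P),P.mean(0).round(),np.percentile(P,[2,98],axis=0).round().tolist() if len(P) else 0)
print(get_state())
E
```

```text
pics
scene [[-0.49, 0.56, -0.66, 1413.05], [0.87, 0.31, -0.38, 534.4], [-0.01, -0.77, -0.64, 970.26], [0.0, 0.0, 0.0, 1.0]] [[470.0, 0.0, 257.0], [0.0, 470.0, 187.0], [0.0, 0.0, 1.0]]
sesame_roll 0.56 [194. 227.] 327 [525. -89.  35.] [[495.0, -120.0, 6.0], [543.0, -67.0, 52.0]]
rye_roll 0.65 [183. 208.] 286 [ 507. -174.   36.] [[480.0, -205.0, 11.0], [526.0, -152.0, 53.0]]
long_roll 0.92 [125. 204.] 338 [ 239. -363.   33.] [[177.0, -388.0, 11.0], [288.0, -346.0, 47.0]]
long_roll 0.88 [177. 188.] 453 [ 496. -257.   36.] [[435.0, -305.0, 2.0], [544.0, -241.0, 51.0]]
long_roll 0.64 [191. 108.] 444 [ 685. -419.   35.] [[634.0, -480.0, -0.0], [725.0, -381.0, 48.0]]
long_roll 0.55 [148. 228.] 431 [ 307. -217.   32.] [[280.0, -279.0, 6.0], [324.0, -163.0, 48.0]]
tongs_shut 0.7 [251. 401.] 264 [487. 435.  16.] [[402.0, 420.0, -1.0], [577.0, 448.0, 21.0]]
tongs_open 0.96 [164. 151.] 429 [ 489. -432.   11.] [[404.0, -469.0, -2.0], [570.0, -376.0, 21.0]]
rack 0.77 [218. 311.] 5837 [491. 179.  22.] [[375.0, 17.0, 1.0], [609.0, 326.0, 37.0]]
rack 0.2 [255. 395.] 396 [498. 434.  16.] [[402.0, 418.
[... 2171 characters left out ...]
e+00, -1.21020328e-01]), 'qd': array([ 9.30519199e-04, -2.33734054e-05,  1.96442344e-03, -5.55804106e-04,
       -1.01088858e-03,  1.10390345e-03]), 'tau': array([ 2.10171584e-04, -4.04484344e+01, -2.37506533e+01,  7.03457999e-02,
        2.49963772e-02,  1.83955081e-05]), 'position': array([144.39858235, 556.60940699, 205.4846837 ]), 'eef_rot': array([[-9.67968841e-01,  2.51070352e-01,  3.10803055e-05],
       [ 2.51070354e-01,  9.67968839e-01,  5.83379630e-05],
       [-1.54378343e-05,  6.42726737e-05, -9.99999998e-01]]), 'force': array([-0.11409215, -0.94719896, -0.95228953]), 'torque': array([-0.03141322, -0.00871604, -0.01894207]), 'grasp_force': 0.0, 'gripper_width': 93.71092775252035}
```

View pics/top1.png

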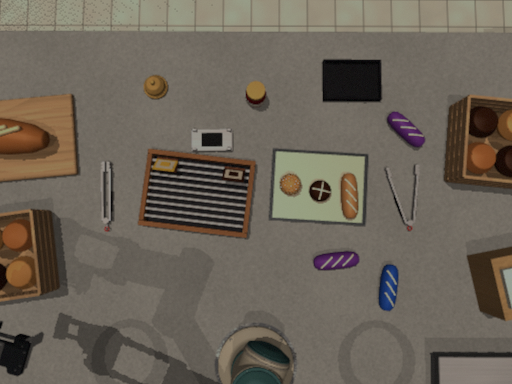

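View pics/scene1.png

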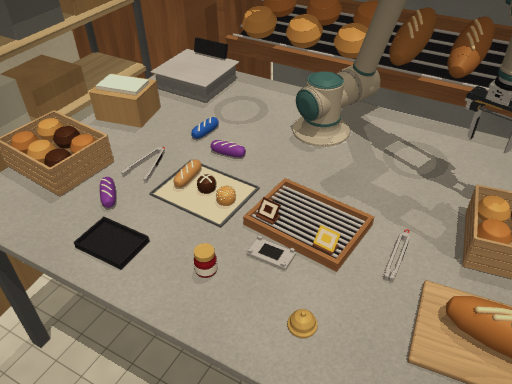

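The top view shows sesame (180,292), rye (189,322) and the long roll (194,350) on the sheet. The rack is at (194,197), turned about 8°, and the rest is at (140,212). The shut tongs are on the left at (190,108) and the open pair on the right. The scene view agrees. Next I'll look from the wrist over the rack.

The rows are not in the units I measure in: shifts go in shares of 750 mm and turns go in shares of 2 pi rad. I convert before sending: -396 mm / 750 = -0.528, -190 mm / 750 = -0.2533, 0.112 rad / 6.2832 = 0.0178.

carry_out:
  angular:
    - [0,0,0]
    - [0,0,0.0048]
    - [0,0,0.0095]
    - [0,0,0.0143]
    - [0,0,0.0178]
    - [0,0,0.0178]
    - [0,0,0.0178]
    - [0,0,0.0178]
    - [0,0,0.0178]
    - [0,0,0.0178]
    - [0,0,0.0178]
    - [0,0,0.0178]
    - [0,0,0.0178]
    - [0,0,0.0178]
    - [0,0,0.0178]
    - [0,0,0.0178]
    - [0,0,0.0178]
    - [0,0,0.0178]
  xyz:
    - [0.02,-0.02,0.02]
    - [0.0533,-0.0533,0.0467]
    - [0.0867,-0.0933,0.0733]
    - [0.12,-0.1333,0.1]
    - [0.1533,-0.1733,0.1267]
    - [0.1867,-0.2133,0.1533]
    - [0.22,-0.2533,0.18]
    - [0.2533,-0.2933,0.2]
    - [0.2867,-0.3333,0.22]
    - [0.32,-0.3733,0.2333]
    - [0.3533,-0.4133,0.2467]
    - [0.38,-0.4533,0.26]
    - [0.4067,-0.4867,0.2667]
    - [0.4267,-0.5133,0.2667]
    - [0.4333,-0.5267,0.2667]
    - [0.4333,-0.528,0.2667]
    - [0.4333,-0.528,0.2667]
    - [0.4333,-0.528,0.2667]
  grip: [1,1,1,1,1,1,1,1,1,1,1,1,1,1,1,1,1,1]

```text
t: 2.6
position: [468.3, 161.7, 405.4]
eef_rot: [[-0.99, 0.14, -0.001], [0.14, 0.99, 0.001], [0.001, 0.001, -1.0]]
force: [-0.5, 1.3, -0.2]
gripper_width: 93.9
grasp_force: 0.0
```

```bash
python3 - <<'E'
from h import *
print(optics.get_calibration('wrist'))
p,d,K,T=cam('wrist'); save(p,'w1.png'); np.savez('w1.npz',p=p,d=d,K=K,T=T)
for q in['rack','ticket_yellow','ticket_brown','rest','tongs_shut','sesame_roll']:
    for o in outline_of('wrist',q)[:2]:
        if o['conf']<.2: continue
        P=pts(o['pixels'],d,K,T); print(q,round(o['conf'],2),np.round(o['location']),len(P),P.mean(0).round(),np.percentile(P,[2,98],axis=0).round().tolist())
    for o in tip_of('wrist',q)[:1]: print(' tip',o)
E
```

```text
{'K': array([[340.00043739,   0.        , 256.25437211],
       [  0.        , 340.00043739, 192.36501646],
       [  0.        ,   0.        ,   1.        ]]), 'tool_from_camera': array([[ 4.72393891e-04, -9.73382601e-01, -2.29185707e-01,
         6.59967165e+01],
       [ 9.99999754e-01,  5.78731576e-04, -3.96767640e-04,
         1.68111215e+00],
       [ 5.18843722e-04, -2.29185463e-01,  9.73382635e-01,
        -1.80004059e+02],
       [ 0.00000000e+00,  0.00000000e+00,  0.00000000e+00,
         1.00000000e+00]])}
 tip {'location': [161.5, 264.6], 'conf': 0.68}
ticket_yellow 0.9 [201. 323.] 901 [559. 257.  52.] [[542.0, 228.0, 34.0], [583.0, 286.0, 76.0]]
 tip {'location': [201.3, 320.8], 'conf': 0.83}
ticket_brown 0.68 [204. 204.] 891 [532.  68.  53.] [[515.0, 39.0, 33.0], [557.0, 97.0, 77.0]]
ticket_brown 0.21 [337. 192.] 883 [764.   9.  71.] [[743.0, -18.0, 44.0], [789.0, 34.0, 77.0]]
 tip {'location': [204.4, 205.7], 'conf': 0.56}
rest 0.61 [249. 255.] 2345 [639. 133.  15.] [[608.0, 76.0, 10.0], [671.0, 189.0, 25.0]]
 tip {'location': [248.1, 254.3], 'conf': 0.76}
tongs_shut 0.88 [144. 420.] 2156 [486. 435.  13.] [[398.0, 419.0, -0.0], [571.0, 460.0, 20.0]]
 tip {'location': [140.4, 415.2], 'conf': 0.68}
sesame_roll 0.7 [338. 190.] 892 [764.  10.  71.] [[743.0, -17.0, 46.0], [791.0, 34.0, 77.0]]
sesame_roll 0.58 [201. 109.] 1214 [508. -87.  40.] [[482.0, -118.0, 4.0], [538.0, -65.0, 52.0]]
 tip {'location': [194.3, 115.5], 'conf': 0.97}
```

View pics/w1.png

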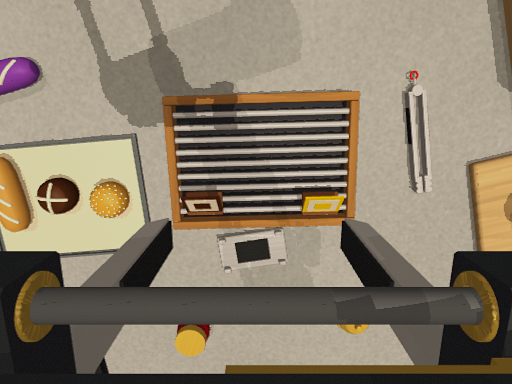

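The wrist view shows the rack with the brown ticket at (203,203) and the yellow one at (203,323). It also shows the rest at (249,253), the shut tongs on the right at (135,417), and the rolls on the left. Now I'll move towards the rolls for a second view.

carry_out:
  angular:
    - [0,0,0]
    - [0,0,0]
    - [0,0,0]
    - [0,0,0]
    - [0,0,0]
    - [0,0,0]
    - [0,0,0]
    - [0,0,0]
    - [0,0,0]
    - [0,0,0]
  xyz:
    - [0,-0.0267,0]
    - [0,-0.0733,0]
    - [0,-0.12,0]
    - [0,-0.1667,0]
    - [0,-0.2133,0]
    - [0,-0.2533,0]
    - [0,-0.2733,0]
    - [0,-0.28,0]
    - [0,-0.28,0]
    - [0,-0.28,0]
  grip: [0.9,0.8,0.78,0.78,0.78,0.78,0.78,0.78,0.78,0.78]

```text
t: 4.08
position: [469.4, -48.8, 405.5]
eef_rot: [[-0.99, 0.141, -0.0], [0.141, 0.99, 0.001], [0.0, 0.001, -1.0]]
force: [-0.7, 0.1, -0.2]
gripper_width: 73.1
grasp_force: 0.0
```

```bash
cat > m.py <<'E'
from h import *
def rackfit(p,d,K,T):
    hsv=cv2.cvtColor(p,cv2.COLOR_RGB2HSV)
    m=(hsv[:,:,0]>5)&(hsv[:,:,0]<20)&(hsv[:,:,1]>120)
    P=pts(m,d,K,T); P=P[(abs(P[:,2]-34)<6)&(P[:,0]>350)&(P[:,0]<620)&(P[:,1]>5)&(P[:,1]<340)]
    z=np.median(P[:,2]); r=cv2.minAreaRect(P[:,:2].astype(np.float32)); return r,z,len(P)
def ext(P,yaw,q=(1,99)):
    c,s=np.cos(yaw),np.sin(yaw); R=np.array([[c,-s],[s,c]]); Q=P[:,:2]@R
    lo,hi=np.percentile(Q,q,axis=0); return R@((lo+hi)/2),hi-lo,lo,hi
E
python3 - <<'E'
from m import *
p,d,K,T=cam('wrist'); save(p,'w2.png'); np.savez('w2.npz',p=p,d=d,K=K,T=T)
for q in['rack','ticket_yellow','ticket_brown','rest','sesame_roll','rye_roll','long_roll']:
    for o in outline_of('wrist',q)[:3]:
        if o['conf']<.2: continue
        P=pts(o['pixels'],d,K,T)
        print(q,round(o['conf'],2),np.round(o['location']),len(P),[a.round(1).tolist() for a in ext(P,-.142)],'z',np.percentile(P[:,2],[2,50,98]).round())
        if 'ticket' in q:
            L=P[P[:,2]<42];H=P[P[:,2]>68]; print('  low',[a.round(1).tolist() for a in ext(L,-.142)],'high',[a.round(1).tolist() for a in ext(H,-.142)])
print('rack2',rackfit(p,d,K,T))
f=np.load('w1.npz');print('rack1',rackfit(f['p'],f['d'],f['K'],f['T']))
E
```

```text
rack 0.58 [134. 392.] 24769 [[482.7, 169.4], [217.5, 306.2], [345.2, 82.9], [562.7, 389.1]] z [ 5. 26. 36.]
ticket_yellow 0.84 [184. 449.] 1008 [[563.1, 256.7], [39.5, 59.5], [501.3, 304.0], [540.8, 363.5]] z [34. 49. 76.]
  low [[563.6, 256.8], [39.0, 59.8], [502.1, 304.1], [541.1, 363.8]] high [[547.5, 257.9], [10.3, 57.7], [500.3, 303.9], [510.7, 361.6]]
ticket_brown 0.71 [186. 333.] 974 [[541.2, 72.3], [48.9, 73.4], [501.1, 111.5], [550.0, 184.9]] z [ 7. 53. 77.]
  low [[542.0, 73.5], [48.0, 75.5], [502.1, 111.7], [550.2, 187.2]] high [[520.7, 67.8], [11.7, 58.8], [500.1, 111.4], [511.7, 170.2]]
rest 0.57 [228. 380.] 1712 [[636.0, 138.1], [69.9, 107.9], [575.1, 172.8], [645.1, 280.7]] z [ 3. 15. 25.]
rye_roll 0.71 [180. 179.] 1102 [[490.8, -177.7], [55.9, 55.7], [483.1, -134.3], [539.0, -78.6]] z [21. 46. 54.]
long_roll 0.95 [175. 128.] 2041 [[477.4, -259.8], [119.1, 49.9], [449.8, -214.6], [568.9, -164.7]] z [26. 45. 51.]
long_roll 0.81 [ 57. 128.] 2616 [[295.4, -221.9], [59.9, 119.4], [293.9, -237.5], [353.8, -118.1]] z [ 1. 41. 48.]
long_roll 0.74 [181. 232.] 1071 [[509.8, -94.7], [56.9, 55.9], [489.6, -49.6], [546.5, 6.4]] z [24. 45. 52.]
rack2 (((484.0303039550781, 170.57354736328125), (310.1268005371094, 219.94764709472656), 83.40692138671875), np.float64(34.59823899377568), 6377)
rack1 (((483.9744873046875, 170.3841094970703), (309.1768798828125, 219.34878540039062), 83.56580352783203), np.float64(34.74813975252323), 5902)
```

View pics/w2.png

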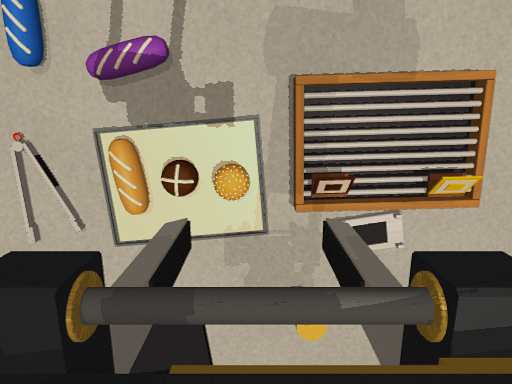

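The second wrist view shows sesame at (182,231), rye at (178,180) and the long roll at (176,128). The rack fit agrees in both views: centre (484,170.5), 310×220, top at about 34.6, yaw −6.5°.

```bash
python3 - <<'E'
from m import *
from scipy.optimize import least_squares
Y=np.radians(-6.5)
def near(P,c,r): return P[np.hypot(P[:,0]-c[0],P[:,1]-c[1])<r]
D={}
for f in('w1','w2'):
    z=np.load(f+'.npz'); P=pts(np.ones((384,512),bool),z['d'],z['K'],z['T']); D[f]=P
    print(f)
    for n,c in(('sesame',(510,-95)),('rye',(491,-178)),('long',(478,-260))):
        Q=near(P,c,75 if n=='long' else 42); fl=np.median(Q[Q[:,2]<12][:,2]) if (Q[:,2]<12).any() else 0
        B=Q[Q[:,2]>18].astype(np.float32)
        if len(B)<200: continue
        if n=='long':
            B=B[abs((B[:,1]+260)-(B[:,0]-478)*0)<42]
            print(n,cv2.minAreaRect(B[:,:2]),'top',np.percentile(B[:,2],98),'floor',fl)
        else:
            # ellipsoid-of-revolution fit to upper dome
            S=Q[Q[:,2]>26]; s=least_squares(lambda u:np.sqrt(((S[:,0]-u[0])/31)**2+((S[:,1]-u[1])/31)**2+((S[:,2]-u[2])/28)**2)-1,[*c,23],loss='soft_l1',f_scale=.05)
            print(n,'enc',cv2.minEnclosingCircle(B[:,:2]),'dome',s.x.round(1),'top',np.percentile(B[:,2],99).round(1),'floor',fl)
    for n,c in(('yel',(560,257)),('bro',(537,67))):
        Q=near(P,c,52); Q=Q[Q[:,2]>46]; print(n,'card',len(Q),[a.round(1).tolist() for a in ext(Q,Y)],Q[:,2].max())
        Q=near(P,c,40); Q=Q[(Q[:,2]>35)&(Q[:,2]<80)]; print(n,'all',len(Q),[a.round(1).tolist() for a in ext(Q,Y)], 'rect',cv2.minAreaRect(Q[:,:2].astype(np.float32)))
    Q=P[(abs(P[:,0]-639)<55)&(abs(P[:,1]-133)<75)&(P[:,2]>9)&(P[:,2]<27)]; print('rest',len(Q),cv2.minAreaRect(Q[:,:2].astype(np.float32)),np.median(Q[:,2]))
    Q=P[(abs(P[:,0]-486)<110)&(abs(P[:,1]-437)<35)&(P[:,2]>9)&(P[:,2]<27)]; 
    if len(Q): print('tongs',len(Q),cv2.minAreaRect(Q[:,:2].astype(np.float32)),np.percentile(Q[:,2],[50,95]))
E
```

```text
w1Traceback (most recent call last):
  File "<stdin>", line 19, in <module>
cv2.error: OpenCV(4.12.0) /io/opencv/modules/imgproc/src/shapedescr.cpp:201: error: (-215:Assertion failed) count >= 0 && (depth == CV_32F || depth == CV_32S) in function 'minEnclosingCircle'
```

```bash
cat > fit.py <<'E'
from m import *
from scipy.optimize import least_squares
Y=np.radians(-6.5)
f32=lambda a:np.ascontiguousarray(a[:,:2],dtype=np.float32)
def near(P,c,r): return P[np.hypot(P[:,0]-c[0],P[:,1]-c[1])<r]
def R(r): return [round(float(v),1) for v in (*r[0],*r[1],r[2])]
def dome(Q,c):
    S=Q[Q[:,2]>Q[:,2].max()-24]
    s=least_squares(lambda u:np.sqrt(((S[:,0]-u[0])/31)**2+((S[:,1]-u[1])/31)**2+((S[:,2]-u[2])/28)**2)-1,[*c,23],loss='soft_l1',f_scale=.05); return s.x.round(1)
E
python3 - <<'E'
from fit import *
for f in('w1','w2'):
    z=np.load(f+'.npz'); P=pts(np.ones((384,512),bool),z['d'],z['K'],z['T'])
    print(f)
    for n,c in(('sesame',(510,-95)),('rye',(491,-178)),('long',(478,-260))):
        Q=near(P,c,75 if n=='long' else 42); fl=np.median(Q[Q[:,2]<12][:,2]) if (Q[:,2]<12).any() else 0
        B=Q[Q[:,2]>18]
        if len(B)<200: continue
        if n=='long':
            B=B[abs(B[:,1]+260)<42]; print(n,R(cv2.minAreaRect(f32(B))),'top',np.percentile(B[:,2],98),'floor',fl)
        else:
            print(n,'enc',cv2.minEnclosingCircle(f32(B)),'dome',dome(Q,c),'top',np.percentile(B[:,2],99).round(1),'floor',fl)
    for n,c in(('yel',(560,257)),('bro',(537,67))):
        Q=near(P,c,40); Q=Q[(Q[:,2]>35)&(Q[:,2]<80)]; print(n,'all',len(Q),[a.round(1).tolist() for a in ext(Q,Y)], 'rect',R(cv2.minAreaRect(f32(Q))))
    Q=P[(abs(P[:,0]-639)<55)&(abs(P[:,1]-133)<75)&(P[:,2]>9)&(P[:,2]<27)]; print('rest',len(Q),R(cv2.minAreaRect(f32(Q))),np.median(Q[:,2]))
    Q=P[(abs(P[:,0]-486)<110)&(abs(P[:,1]-437)<35)&(P[:,2]>9)&(P[:,2]<27)]
    if len(Q): print('tongs',len(Q),R(cv2.minAreaRect(f32(Q))),np.percentile(Q[:,2],[50,95]))
E
```

```text
w1
sesame enc ((510.8656311035156, -95.0122299194336), 31.434993743896484) dome [510.9 -94.9  24.8] top 52.6 floor 4.3746603305379494
rye enc ((491.9533386230469, -178.455322265625), 30.48590660095215) dome [ 492.2 -179.6   25.2] top 54.5 floor 4.484836183063692
long [479.6, -249.2, 39.6, 123.7, 77.3] top 50.23754664923382 floor 4.449187047124042
yel all 916 [[569.7, 256.7], [54.0, 59.6], [510.0, 289.7], [564.0, 349.4]] rect [570.7, 256.9, 60.6, 57.0, 83.3]
bro all 904 [[544.9, 65.6], [58.1, 58.9], [505.0, 97.4], [563.1, 156.4]] rect [545.6, 65.6, 59.9, 61.1, 83.9]
rest 2356 [628.9, 139.9, 88.8, 135.7, 0.3] 15.008287468292224
tongs 1604 [475.5, 434.8, 198.9, 31.3, 1.3] [17.94083039 20.07148595]
w2
sesame enc ((504.92413330078125, -93.3415756225586), 36.684627532958984) dome [ 465.  -115.6  492. ] top 502.0 floor 4.277312683244929
rye enc ((491.726318359375, -179.0820770263672), 30.474027633666992) dome [ 492.2 -179.8   25.1] top 54.6 floor 4.286650848296176
long [477.7, -261.8, 127.5, 46.8, 3.1] top 50.6349318952652 floor 4.248825067448934
yel all 1035 [[569.0, 256.2], [53.0, 59.4], [509.9, 289.2], [562.9, 348.6]] rect [570.4, 256.7, 61.7, 56.4, 84.6]
bro all 945 [[544.6, 65.0], [58.0, 59.0], [504.7, 96.7], [562.7, 155.7]] rect [545.9, 65.1, 60.1, 61.2, 83.6]
rest 1629 [636.3, 152.9, 83.9, 128.5, 12.1] 14.944589150708907
```

```bash
python3 - <<'E'
from fit import *
z=np.load('w1.npz'); P=pts(np.ones((384,512),bool),z['d'],z['K'],z['T'])
xr=P[:,0]*np.cos(Y)+P[:,1]*np.sin(Y)
Q=P[(xr>582)&(xr<665)&(abs(P[:,1]-133)<70)&(P[:,2]>10)&(P[:,2]<27)]; print('rest',len(Q),R(cv2.minAreaRect(f32(Q))),np.median(Q[:,2]))
S=Q[Q[:,2]>21];print('studs',len(S),R(cv2.minAreaRect(f32(S))))
Q=P[(abs(P[:,0]-486)<110)&(abs(P[:,1]-437)<35)&(P[:,2]>13)&(P[:,2]<27)]
for a in range(390,590,20):
    q=Q[(Q[:,0]>=a)&(Q[:,0]<a+20)]
    if len(q): print(a+10,np.percentile(q[:,1],[2,98]).round(1),((np.percentile(q[:,1],2)+np.percentile(q[:,1],98))/2).round(1),np.median(q[:,2]).round(1))
print(np.percentile(Q[:,0],[0.5,99.5]))
q=P[(abs(P[:,0]-511)<8)&(abs(P[:,1]+45)<35)]; q=q[np.argsort(q[:,1])][::4]
print([(round(a),round(b,1)) for a,b in q[:,1:]])
E
```

```text
rest 2326 [640.1, 132.3, 66.4, 120.3, 0.3] 15.008287468292224
studs 119 [640.5, 132.1, 63.5, 110.6, 0.6]
400 [419.2 444.9] 432.1 18.4
420 [418.9 446.2] 432.5 18.4
440 [419.  447.6] 433.3 18.2
460 [419.7 449.1] 434.4 18.1
480 [420.6 449.8] 435.2 18.2
500 [421.7 449.1] 435.4 18.3
520 [422.4 450.6] 436.5 18.4
540 [423.2 451.2] 437.2 18.3
560 [424.3 450.4] 437.3 18.3
580 [425.8 450.4] 438.1 18.5
[396.81505288 573.5613425 ]
[(-80, np.float64(47.8)), (-79, np.float64(49.2)), (-79, np.float64(47.5)), (-78, np.float64(47.8)), (-78, np.float64(48.6)), (-77, np.float64(46.6)), (-77, np.float64(46.1)), (-76, np.float64(45.8)), (-76, np.float64(47.9)), (-75, np.float64(44.9)), (-74, np.float64(46.9)), (-74, np.float64(43.7)), (-73, np.float64(45.9)), (-72, np.float64(43.0)), (-72, np.float64(43.2)), (-72, np.float64(43.5)), (-72, np.float64(41.1)), (-71, np.float64(41.2)), (-71, np.float64(40.9)), (-70, np.float64(41.5)), (-69, np.float64(41.7)), (-69, np.float64(39.8)), (-69, np.float64(38.8)), (-68, np.float64(6.1)), (-68, np.float64(41.3)), (-68, np.float64(38.2)), (-68, np.float64(2.4)), (-6
[... 1461 characters left out ...]
34, np.float64(0.4)), (-33, np.float64(1.6)), (-32, np.float64(1.0)), (-31, np.float64(0.7)), (-30, np.float64(1.4)), (-30, np.float64(0.3)), (-29, np.float64(0.4)), (-28, np.float64(0.8)), (-27, np.float64(1.2)), (-26, np.float64(-0.0)), (-25, np.float64(2.0)), (-25, np.float64(1.7)), (-24, np.float64(-1.3)), (-23, np.float64(1.1)), (-22, np.float64(2.5)), (-22, np.float64(3.4)), (-20, np.float64(-0.2)), (-20, np.float64(0.5)), (-19, np.float64(-0.2)), (-18, np.float64(-0.5)), (-17, np.float64(3.0)), (-17, np.float64(0.8)), (-16, np.float64(1.7)), (-15, np.float64(1.2)), (-14, np.float64(1.5)), (-14, np.float64(-0.2)), (-12, np.float64(0.5)), (-12, np.float64(-1.1)), (-10, np.float64(2.4))]
```

Scaled: -396.5 mm / 750 = -0.5287, -395 mm / 750 = -0.5267, 0.028 rad / 6.2832 = 0.0045.

carry_out:
  angular:
    - [0,0,0.0016]
    - [0,0,0.0045]
    - [0,0,0.0045]
    - [0,0,0.0045]
    - [0,0,0.0045]
    - [0,0,0.0045]
    - [0,0,0.0045]
    - [0,0,0.0045]
    - [0,0,0.0045]
    - [0,0,0.0045]
    - [0,0,0.0045]
    - [0,0,0.0045]
    - [0,0,0.0045]
    - [0,0,0.0045]
    - [0,0,0.0045]
    - [0,0,0.0045]
    - [0,0,0.0045]
    - [0,0,0.0045]
  xyz:
    - [0.0133,-0.0133,-0.02]
    - [0.0333,-0.0333,-0.0667]
    - [0.0507,-0.0533,-0.1133]
    - [0.0555,-0.0608,-0.16]
    - [0.0555,-0.0608,-0.2093]
    - [0.0555,-0.0608,-0.2587]
    - [0.0555,-0.0608,-0.3067]
    - [0.0555,-0.0608,-0.3533]
    - [0.0555,-0.0608,-0.3933]
    - [0.0555,-0.0608,-0.4267]
    - [0.0555,-0.0608,-0.4533]
    - [0.0555,-0.0608,-0.4773]
    - [0.0555,-0.0608,-0.496]
    - [0.0555,-0.0608,-0.5093]
    - [0.0555,-0.0608,-0.52]
    - [0.0555,-0.0608,-0.5267]
    - [0.0555,-0.0608,-0.5287]
    - [0.0555,-0.0608,-0.5287]
  grip: [0.74,0.74,0.74,0.74,0.74,0.74,0.74,0.74,0.74,0.74,0.74,0.74,0.74,0.74,0.74,0.74,0.74,0.74]

```text
t: 5.98
position: [511.2, -95.0, 9.1]
eef_rot: [[-0.994, 0.113, 0.0], [0.113, 0.994, -0.0], [-0.0, 0.0, -1.0]]
force: [0.2, 0.3, -0.3]
gripper_width: 69.4
grasp_force: 0.0
```

Scaled: 110 mm / 750 = 0.1467, 100 mm / 750 = 0.1333.

carry_out:
  angular:
    - [0,0,0]
    - [0,0,0]
    - [0,0,0]
    - [0,0,0]
    - [0,0,0]
    - [0,0,0]
    - [0,0,0]
    - [0,0,0]
    - [0,0,0]
    - [0,0,0]
    - [0,0,0]
    - [0,0,0]
    - [0,0,0]
  xyz:
    - [0,0,0]
    - [0,0,0]
    - [0,0,0]
    - [0,0,0]
    - [0,0,0]
    - [0,0,0.0067]
    - [0,0,0.02]
    - [0,0,0.04]
    - [0,0,0.0667]
    - [0,0,0.1]
    - [0,0,0.1333]
    - [0,0,0.1467]
    - [0,0,0.1467]
  grip: [0,0,0,0,0,0,0,0,0,0,0,0,0]

```text
t: 7.07
position: [512.9, -95.6, 122.0]
eef_rot: [[-0.994, 0.114, 0.006], [0.113, 0.994, -0.002], [-0.006, -0.001, -1.0]]
force: [-0.1, -0.2, -1.6]
gripper_width: 60.4
grasp_force: 30.0
```

Scaled: 359.7 mm / 750 = 0.4796, 355 mm / 750 = 0.4733.

carry_out:
  angular:
    - [0,0,0]
    - [0,0,0]
    - [0,0,0]
    - [0,0,0]
    - [0,0,0]
    - [0,0,0]
    - [0,0,0]
    - [0,0,0]
    - [0,0,0]
    - [0,0,0]
    - [0,0,0]
    - [0,0,0]
    - [0,0,0]
    - [0,0,0]
    - [0,0,0]
    - [0,0,0]
    - [0,0,0]
  xyz:
    - [0,0.0133,0]
    - [-0.0027,0.04,0]
    - [-0.0053,0.08,0]
    - [-0.008,0.1267,0]
    - [-0.0107,0.1733,0]
    - [-0.012,0.22,0]
    - [-0.0133,0.2667,0]
    - [-0.0147,0.3133,0]
    - [-0.016,0.36,0]
    - [-0.0173,0.4,0]
    - [-0.0177,0.4333,0]
    - [-0.0177,0.46,0]
    - [-0.0177,0.4733,0]
    - [-0.0177,0.4796,0]
    - [-0.0177,0.4796,0]
    - [-0.0177,0.4796,0]
    - [-0.0177,0.4796,0]
  grip: [0,0,0,0,0,0,0,0,0,0,0,0,0,0,0,0,0]

```text
t: 8.48
position: [497.4, 263.5, 118.6]
eef_rot: [[-0.993, 0.115, -0.001], [0.115, 0.993, -0.001], [0.001, -0.001, -1.0]]
force: [0.8, 0.3, -1.3]
gripper_width: 60.3
grasp_force: 30.0
```

Scaled: -84 mm / 750 = -0.112, -82 mm / 750 = -0.1093.

carry_out:
  angular:
    - [0,0,0]
    - [0,0,0]
    - [0,0,0]
    - [0,0,0]
    - [0,0,0]
    - [0,0,0]
    - [0,0,0]
    - [0,0,0]
    - [0,0,0]
    - [0,0,0]
    - [0,0,0]
  xyz:
    - [0,0,-0.0133]
    - [0,0,-0.0333]
    - [0,0,-0.0533]
    - [0,0,-0.0733]
    - [0,0,-0.0893]
    - [0,0,-0.1]
    - [0,0,-0.1067]
    - [0,0,-0.1093]
    - [0,0,-0.112]
    - [0,0,-0.112]
    - [0,0,-0.112]
  grip: [0,0,0,0,0,0,0,0,0,0,0]

```text
t: 9.4
position: [498.1, 264.8, 35.5]
eef_rot: [[-0.994, 0.114, 0.001], [0.114, 0.994, 0.0], [-0.001, 0.001, -1.0]]
force: [0.5, 0.1, -0.7]
gripper_width: 60.3
grasp_force: 30.0
```

Scaled: 135 mm / 750 = 0.18, 130 mm / 750 = 0.1733.

carry_out:
  angular:
    - [0,0,0]
    - [0,0,0]
    - [0,0,0]
    - [0,0,0]
    - [0,0,0]
    - [0,0,0]
    - [0,0,0]
    - [0,0,0]
    - [0,0,0]
    - [0,0,0]
    - [0,0,0]
    - [0,0,0]
    - [0,0,0]
    - [0,0,0]
    - [0,0,0]
  xyz:
    - [0,0,-0.0008]
    - [0,0,-0.0012]
    - [0,0,-0.0012]
    - [0,0,-0.0012]
    - [0,0,-0.0012]
    - [0,0,-0.0012]
    - [0,0,0.0027]
    - [0,0,0.0107]
    - [0,0,0.0267]
    - [0,0,0.06]
    - [0,0,0.1067]
    - [0,0,0.1467]
    - [0,0,0.1733]
    - [0,0,0.18]
    - [0,0,0.18]
  grip: [0,0,0.68,0.7,0.71,0.71,0.71,0.71,0.71,0.71,0.71,0.74,0.74,0.74,0.74]

```text
t: 10.65
position: [498.7, 265.1, 172.0]
eef_rot: [[-0.994, 0.114, 0.004], [0.114, 0.994, 0.002], [-0.004, 0.002, -1.0]]
force: [-0.3, -0.4, 0.0]
gripper_width: 69.8
grasp_force: 0.0
```

```bash
cat > chk.py <<'E'
from fit import *
def dot(P,n,c,h,r=26):
    Q=near(P,c,36); Q=Q[(Q[:,2]>h)&(Q[:,2]<100)]
    if len(Q)<100: print(n,'few',len(Q)); return
    d=dome(Q,c); e=ext(Q,Y); print(n,len(Q),'dome',d,'rack',[round(float(d[0]*np.cos(Y)+d[1]*np.sin(Y)),1),round(float(-d[0]*np.sin(Y)+d[1]*np.cos(Y)),1)],'top',np.percentile(Q[:,2],99).round(1))
E
python3 - <<'E'
from chk import *
p,d,K,T=cam('wrist'); save(p,'w3.png'); print(get_state()['position'])
P=pts(np.ones((384,512),bool),d,K,T); dot(P,'sesame',(498,265),45)
p,d,K,T=cam('top'); P=pts(np.ones((384,512),bool),d,K,T); dot(P,'rye',(490,-181),22); print('rackT',rackfit(p,d,K,T))
E
```

```text
[497.59614061 264.67597844 170.14125822]
sesame 3669 dome [497.1 266.8  49.5] rack [463.7, 321.4] top 77.0
rye 361 dome [ 492.1 -181.2   24.5] rack [509.4, -124.3] top 55.7
rackT (((485.5330505371094, 170.31565856933594), (308.78790283203125, 218.78623962402344), 83.46495819091797), np.float64(34.68258659948697), 1441)
```

View pics/w3.png

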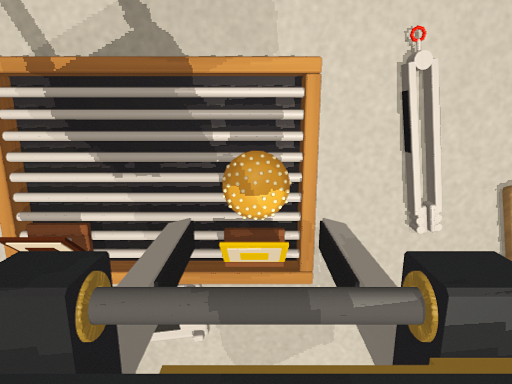

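The roll stands behind the yellow ticket: sesame at (184,256), the card at (253,254). I'll measure their relation in this same view.

```bash
cat >> chk.py <<'E'
def rel(roll,tk,h=45):
    p,d,K,T=cam('wrist'); P=pts(np.ones((384,512),bool),d,K,T); dot(P,'roll',roll,h)
    for o in outline_of('wrist',tk)[:1]:
        Q=pts(o['pixels'],d,K,T); Q=Q[(Q[:,2]>31)&(Q[:,2]<80)]; print('ticket',round(o['conf'],2),[a.round(1).tolist() for a in ext(Q,Y)],'top part',[a.round(1).tolist() for a in ext(Q[Q[:,2]>70],Y)][2:])
    B=near(P,roll,40);B=B[(B[:,2]>44)]; print('roll ext',[a.round(1).tolist() for a in ext(B,Y)][1:])
E
python3 - <<'E'
from chk import *
rel((497.5,265.5),'ticket_yellow')
E
```

```text
roll 3729 dome [497.1 266.8  49.5] rack [463.7, 321.4] top 76.9
ticket 0.57 [[562.8, 257.8], [41.1, 58.4], [509.5, 290.6], [550.6, 349.0]] top part [[509.2, 290.6], [518.9, 348.8]]
roll ext [[46.5, 74.4], [435.4, 283.1], [481.9, 357.5]]
```

Scaled: -444.4 mm / 750 = -0.5925, -5.5 mm / 750 = -0.0073.

carry_out:
  angular:
    - [0,0,0]
    - [0,0,0]
    - [0,0,0]
    - [0,0,0]
    - [0,0,0]
    - [0,0,0]
    - [0,0,0]
    - [0,0,0]
    - [0,0,0]
    - [0,0,0]
    - [0,0,0]
    - [0,0,0]
    - [0,0,0]
    - [0,0,0]
    - [0,0,0]
    - [0,0,0]
    - [0,0,0]
  xyz:
    - [0,-0.02,0]
    - [0,-0.06,0]
    - [0,-0.1067,0]
    - [0,-0.1573,0]
    - [-0.0013,-0.208,0]
    - [-0.0027,-0.2587,0]
    - [-0.004,-0.3093,0]
    - [-0.0053,-0.36,0]
    - [-0.0067,-0.4107,0]
    - [-0.0073,-0.4613,-0.0067]
    - [-0.0073,-0.5067,-0.02]
    - [-0.0073,-0.544,-0.04]
    - [-0.0073,-0.5707,-0.06]
    - [-0.0073,-0.5853,-0.08]
    - [-0.0073,-0.5925,-0.1]
    - [-0.0073,-0.5925,-0.1133]
    - [-0.0073,-0.5925,-0.12]
  grip: [0.74,0.74,0.74,0.74,0.74,0.74,0.74,0.74,0.74,0.74,0.74,0.74,0.74,0.74,0.74,0.74,0.74]

```text
t: 12.27
position: [490.4, -178.9, 77.3]
eef_rot: [[-0.993, 0.114, -0.005], [0.114, 0.993, 0.003], [0.005, 0.002, -1.0]]
force: [0.1, 0.7, 0.0]
gripper_width: 69.5
grasp_force: 0.0
```

Scaled: -71 mm / 750 = -0.0947, -66 mm / 750 = -0.088.

carry_out:
  angular:
    - [0,0,0]
    - [0,0,0]
    - [0,0,0]
    - [0,0,0]
    - [0,0,0]
    - [0,0,0]
    - [0,0,0]
    - [0,0,0]
    - [0,0,0]
    - [0,0,0]
    - [0,0,0]
    - [0,0,0]
    - [0,0,0]
  xyz:
    - [0,0,-0.02]
    - [0,0,-0.04]
    - [0,0,-0.06]
    - [0,0,-0.076]
    - [0,0,-0.088]
    - [0,0,-0.0947]
    - [0,0,-0.0947]
    - [0,0,-0.0947]
    - [0,0,-0.0947]
    - [0,0,-0.0947]
    - [0,0,-0.0947]
    - [0,0,-0.0947]
    - [0,0,-0.0947]
  grip: [0.74,0.74,0.74,0.74,0.74,0.74,0.74,0.74,0,0,0,0,0]

```text
t: 13.35
position: [492.8, -180.0, 9.7]
eef_rot: [[-0.994, 0.114, 0.001], [0.114, 0.994, -0.001], [-0.002, -0.0, -1.0]]
force: [0.8, 0.2, 3.4]
gripper_width: 60.2
grasp_force: 30.0
```

Scaled: 253 mm / 750 = 0.3373, 110 mm / 750 = 0.1467.

carry_out:
  angular:
    - [0,0,0]
    - [0,0,0]
    - [0,0,0]
    - [0,0,0]
    - [0,0,0]
    - [0,0,0]
    - [0,0,0]
    - [0,0,0]
    - [0,0,0]
    - [0,0,0]
    - [0,0,0]
    - [0,0,0]
    - [0,0,0]
    - [0,0,0]
    - [0,0,0]
    - [0,0,0]
    - [0,0,0]
    - [0,0,0]
  xyz:
    - [0,0,0.0067]
    - [0,0,0.0267]
    - [0,0,0.06]
    - [0,0,0.1]
    - [-0.0013,0.0133,0.1333]
    - [-0.0053,0.0467,0.1467]
    - [-0.0093,0.0933,0.1467]
    - [-0.0133,0.14,0.1467]
    - [-0.0173,0.1867,0.1467]
    - [-0.0213,0.2333,0.1467]
    - [-0.0253,0.2733,0.1467]
    - [-0.0284,0.3067,0.1467]
    - [-0.0284,0.3267,0.1467]
    - [-0.0284,0.3373,0.1467]
    - [-0.0284,0.3373,0.1467]
    - [-0.0284,0.3373,0.1333]
    - [-0.0284,0.3373,0.12]
    - [-0.0284,0.3373,0.1067]
  grip: [0,0,0,0,0,0,0,0,0,0,0,0,0,0,0,0,0,0]

```text
t: 14.85
position: [471.2, 72.1, 88.8]
eef_rot: [[-0.993, 0.114, 0.001], [0.114, 0.993, -0.001], [-0.001, -0.001, -1.0]]
force: [-0.0, -0.9, -0.6]
gripper_width: 60.2
grasp_force: 30.0
```

Scaled: 80 mm / 750 = 0.1067, 65 mm / 750 = 0.0867.

carry_out:
  angular:
    - [0,0,0]
    - [0,0,0]
    - [0,0,0]
    - [0,0,0]
    - [0,0,0]
    - [0,0,0]
    - [0,0,0]
    - [0,0,0]
    - [0,0,0]
    - [0,0,0]
    - [0,0,0]
    - [0,0,0]
    - [0,0,0]
    - [0,0,0]
    - [0,0,0]
    - [0,0,0]
    - [0,0,0]
    - [0,0,0]
    - [0,0,0]
    - [0,0,0]
  xyz:
    - [0,0,-0.016]
    - [0,0,-0.0333]
    - [0,0,-0.048]
    - [0,0,-0.06]
    - [0,0,-0.068]
    - [0,0,-0.072]
    - [0,0,-0.0733]
    - [0,0,-0.0733]
    - [0,0,-0.0733]
    - [0,0,-0.0733]
    - [0,0,-0.0733]
    - [0,0,-0.0733]
    - [0,0,-0.0693]
    - [0,0,-0.06]
    - [0,0,-0.04]
    - [0,0,0]
    - [0,0,0.0467]
    - [0,0,0.0867]
    - [0,0,0.1067]
    - [0,0,0.1067]
  grip: [0,0,0,0,0,0,0,0,0.68,0.7,0.71,0.71,0.71,0.71,0.71,0.71,0.71,0.71,0.71,0.71]

```text
t: 16.52
position: [473.8, 73.4, 173.4]
eef_rot: [[-0.994, 0.113, 0.009], [0.113, 0.994, 0.0], [-0.009, 0.001, -1.0]]
force: [-0.3, 0.3, -0.2]
gripper_width: 66.7
grasp_force: 0.0
```

```bash
python3 - <<'E'
from chk import *
print(get_state()['position'])
rel((471,74),'ticket_brown')
p,d,K,T=cam('top'); save(p,'t2.png')
P=pts(np.ones((384,512),bool),d,K,T); Q=near(P,(480,-262),75); Q=Q[(abs(Q[:,1]+262)<45)&(Q[:,2]>20)]; print('long',len(Q),R(cv2.minAreaRect(f32(Q))))
E
```

```text
[473.78785809  73.40928347 173.40932594]
roll 3605 dome [470.3  74.6  50. ] rack [458.8, 127.4] top 79.3
ticket 0.96 [[536.2, 66.3], [41.2, 58.3], [504.7, 97.4], [545.9, 155.7]] top part [[504.4, 97.6], [514.1, 155.7]]
roll ext [[43.1, 74.8], [432.9, 89.5], [476.0, 164.3]]
long 698 [477.7, -264.2, 48.1, 125.2, 89.8]
```

Scaled: -335 mm / 750 = -0.4467, -333 mm / 750 = -0.444, 0.113 rad / 6.2832 = 0.018.

carry_out:
  angular:
    - [0,0,0]
    - [0,0,0]
    - [0,0,0.0032]
    - [0,0,0.008]
    - [0,0,0.0127]
    - [0,0,0.0175]
    - [0,0,0.018]
    - [0,0,0.018]
    - [0,0,0.018]
    - [0,0,0.018]
    - [0,0,0.018]
    - [0,0,0.018]
    - [0,0,0.018]
    - [0,0,0.018]
    - [0,0,0.018]
  xyz:
    - [0,-0.02,0.0133]
    - [0,-0.06,0.0267]
    - [0,-0.1067,0.0467]
    - [0.0027,-0.1573,0.0667]
    - [0.0053,-0.208,0.0867]
    - [0.008,-0.2587,0.1067]
    - [0.0107,-0.3093,0.12]
    - [0.0133,-0.36,0.1333]
    - [0.0133,-0.4,0.1333]
    - [0.0133,-0.4293,0.1333]
    - [0.0133,-0.444,0.1333]
    - [0.0133,-0.4467,0.1333]
    - [0.0133,-0.4467,0.1333]
    - [0.0133,-0.4467,0.1333]
    - [0.0133,-0.4467,0.1333]
  grip: [0.71,0.71,0.71,0.71,0.71,0.71,0.71,0.71,0.71,0.71,0.71,0.71,0.71,0.71,0.71]

```text
t: 17.92
position: [480.8, -260.0, 268.8]
eef_rot: [[-1.0, -0.001, -0.0], [-0.001, 1.0, 0.001], [0.0, 0.001, -1.0]]
force: [0.2, 0.1, -0.8]
gripper_width: 66.7
grasp_force: 0.0
```

```bash
python3 - <<'E'
from chk import *
print(get_state()['position'])
p,d,K,T=cam('wrist'); save(p,'w4.png')
P=pts(np.ones((384,512),bool),d,K,T); Q=near(P,(478,-262),75); Q=Q[(abs(Q[:,1]+262)<45)&(Q[:,2]<60)]
for h in(15,22,30,38,44):
    q=Q[Q[:,2]>h]; m=q[:,:2].mean(0); w,v=np.linalg.eigh(np.cov(q[:,:2].T)); a=v[:,1]
    print(h,len(q),R(cv2.minAreaRect(f32(q))),m.round(1),'pca',np.degrees(np.arctan(a[1]/a[0])).round(1))
print('top',np.percentile(Q[:,2],99),'floor',np.median(Q[Q[:,2]<12][:,2]))
E
```

```text
[ 480.82747191 -260.02623702  268.77472697]
15 3478 [477.0, -263.1, 127.3, 47.3, 2.8] [ 474.  -263.1] pca 2.4
22 3478 [477.0, -263.1, 127.3, 47.3, 2.8] [ 474.  -263.1] pca 2.4
30 3437 [477.5, -263.1, 126.4, 46.1, 2.0] [ 474.4 -263.1] pca 2.5
38 2930 [477.7, -263.1, 123.9, 40.8, 1.2] [ 475.4 -263.2] pca 2.4
44 1948 [477.6, -263.6, 110.6, 32.0, 3.0] [ 476.4 -263.2] pca 2.9
top 50.473604049717366 floor 4.258177657397368
```

View pics/w4.png

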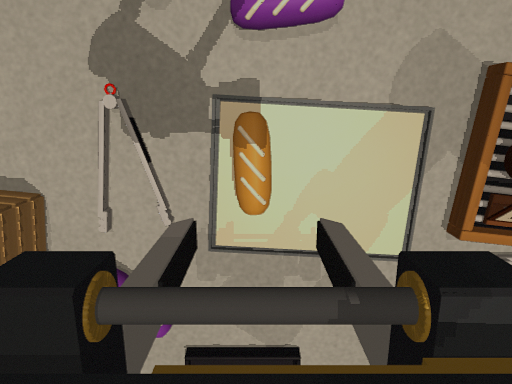

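The long roll lies at (163,252) on the sheet: centre (477.5, −263), yaw 2.5°, clear of the rims. Now to grasp it.

Scaled: -262 mm / 750 = -0.3493, -252 mm / 750 = -0.336, 0.043 rad / 6.2832 = 0.0068.

carry_out:
  angular:
    - [0,0,0.0032]
    - [0,0,0.0068]
    - [0,0,0.0068]
    - [0,0,0.0068]
    - [0,0,0.0068]
    - [0,0,0.0068]
    - [0,0,0.0068]
    - [0,0,0.0068]
    - [0,0,0.0068]
    - [0,0,0.0068]
    - [0,0,0.0068]
    - [0,0,0.0068]
    - [0,0,0.0068]
    - [0,0,0.0068]
    - [0,0,0.0068]
    - [0,0,0.0068]
    - [0,0,0.0068]
    - [0,0,0.0068]
    - [0,0,0.0068]
  xyz:
    - [-0.0013,-0.0013,-0.0133]
    - [-0.0045,-0.0019,-0.0467]
    - [-0.0045,-0.0019,-0.0933]
    - [-0.0045,-0.0019,-0.14]
    - [-0.0045,-0.0019,-0.1867]
    - [-0.0045,-0.0019,-0.2293]
    - [-0.0045,-0.0019,-0.2667]
    - [-0.0045,-0.0019,-0.296]
    - [-0.0045,-0.0019,-0.32]
    - [-0.0045,-0.0019,-0.336]
    - [-0.0045,-0.0019,-0.3453]
    - [-0.0045,-0.0019,-0.3493]
    - [-0.0045,-0.0019,-0.3493]
    - [-0.0045,-0.0019,-0.3493]
    - [-0.0045,-0.0019,-0.3493]
    - [-0.0045,-0.0019,-0.3493]
    - [-0.0045,-0.0019,-0.3493]
    - [-0.0045,-0.0019,-0.3493]
    - [-0.0045,-0.0019,-0.3493]
  grip: [0.62,0.62,0.62,0.62,0.62,0.62,0.62,0.62,0.62,0.62,0.62,0.62,0.62,0.62,0,0,0,0,0]

```text
t: 19.55
position: [478.1, -263.6, 7.9]
eef_rot: [[-0.999, -0.042, 0.002], [-0.042, 0.999, -0.001], [-0.001, -0.001, -1.0]]
force: [-0.6, 0.2, 5.7]
gripper_width: 45.7
grasp_force: 30.0
```

Scaled: 433.5 mm / 750 = 0.578, 6.4 mm / 750 = 0.0085, -0.157 rad / 6.2832 = -0.025.

carry_out:
  angular:
    - [0,0,0]
    - [0,0,0]
    - [0,0,0]
    - [0,0,0]
    - [0,0,0]
    - [0,0,0]
    - [0,0,-0.0032]
    - [0,0,-0.008]
    - [0,0,-0.0127]
    - [0,0,-0.0175]
    - [0,0,-0.0223]
    - [0,0,-0.025]
    - [0,0,-0.025]
    - [0,0,-0.025]
    - [0,0,-0.025]
    - [0,0,-0.025]
    - [0,0,-0.025]
    - [0,0,-0.025]
    - [0,0,-0.025]
    - [0,0,-0.025]
  xyz:
    - [0,0,0.0067]
    - [0,0,0.0267]
    - [0,0,0.06]
    - [0,0,0.1]
    - [0,0.0067,0.14]
    - [0,0.0267,0.1667]
    - [0.0013,0.0667,0.1733]
    - [0.0027,0.1133,0.1733]
    - [0.004,0.1627,0.1733]
    - [0.0053,0.2133,0.1733]
    - [0.0067,0.264,0.1733]
    - [0.008,0.3147,0.1733]
    - [0.0085,0.3653,0.1733]
    - [0.0085,0.416,0.1733]
    - [0.0085,0.4667,0.1733]
    - [0.0085,0.5133,0.1733]
    - [0.0085,0.5493,0.1733]
    - [0.0085,0.5707,0.1733]
    - [0.0085,0.578,0.1733]
    - [0.0085,0.578,0.1733]
  grip: [0,0,0,0,0,0,0,0,0,0,0,0,0,0,0,0,0,0,0,0]

```text
t: 21.22
position: [483.3, 171.3, 136.7]
eef_rot: [[-0.994, 0.112, -0.001], [0.112, 0.994, -0.0], [0.001, -0.0, -1.0]]
force: [-0.3, 0.3, -1.0]
gripper_width: 45.7
grasp_force: 30.0
```

Scaled: -104.5 mm / 750 = -0.1393, -104 mm / 750 = -0.1387.

carry_out:
  angular:
    - [0,0,0]
    - [0,0,0]
    - [0,0,0]
    - [0,0,0]
    - [0,0,0]
    - [0,0,0]
    - [0,0,0]
    - [0,0,0]
    - [0,0,0]
    - [0,0,0]
    - [0,0,0]
    - [0,0,0]
    - [0,0,0]
  xyz:
    - [0,0,0]
    - [0,0,-0.0133]
    - [0,0,-0.0333]
    - [0,0,-0.056]
    - [0,0,-0.0787]
    - [0,0,-0.0987]
    - [0,0,-0.116]
    - [0,0,-0.128]
    - [0,0,-0.1347]
    - [0,0,-0.1373]
    - [0,0,-0.1387]
    - [0,0,-0.1393]
    - [0,0,-0.1393]
  grip: [0,0,0,0,0,0,0,0,0,0,0,0,0]

```text
t: 22.3
position: [484.5, 170.5, 33.0]
eef_rot: [[-0.993, 0.115, 0.001], [0.115, 0.993, 0.0], [-0.001, 0.001, -1.0]]
force: [0.4, -0.5, -0.3]
gripper_width: 45.9
grasp_force: 30.0
```

Release and rise for an overview, then measure all three.

Scaled: 250 mm / 750 = 0.3333, 245 mm / 750 = 0.3267.

carry_out:
  angular:
    - [0,0,0]
    - [0,0,0]
    - [0,0,0]
    - [0,0,0]
    - [0,0,0]
    - [0,0,0]
    - [0,0,0]
    - [0,0,0]
    - [0,0,0]
    - [0,0,0]
    - [0,0,0]
    - [0,0,0]
    - [0,0,0]
    - [0,0,0]
    - [0,0,0]
    - [0,0,0]
    - [0,0,0]
    - [0,0,0]
  xyz:
    - [0,0,-0.0007]
    - [0,0,-0.0007]
    - [0,0,-0.0007]
    - [0,0,-0.0007]
    - [0,0,-0.0007]
    - [0,0,0.004]
    - [0,0,0.016]
    - [0,0,0.04]
    - [0,0,0.08]
    - [0,0,0.1267]
    - [0,0,0.1733]
    - [0,0,0.22]
    - [0,0,0.2667]
    - [0,0,0.3067]
    - [0,0,0.3267]
    - [0,0,0.3333]
    - [0,0,0.3333]
    - [0,0,0.3333]
  grip: [0,0.58,0.6,0.6,0.6,0.6,0.6,0.6,0.6,0.6,0.6,0.6,0.6,0.6,0.6,0.6,0.6,0.6]

```text
t: 23.8
position: [483.3, 170.3, 281.9]
eef_rot: [[-0.993, 0.115, -0.001], [0.115, 0.993, -0.0], [0.001, -0.0, -1.0]]
force: [0.6, 0.2, -0.3]
gripper_width: 56.3
grasp_force: 0.0
```

```bash
python3 - <<'E'
from chk import *
p,d,K,T=cam('wrist'); save(p,'w5.png'); print(get_state()['position'])
P=pts(np.ones((384,512),bool),d,K,T)
dot(P,'sesame',(497.5,266),45); dot(P,'rye',(471,74),45)
Q=near(P,(484,170),72); 
for h in(44,55,62):
    q=Q[(Q[:,2]>h)&(abs(Q[:,1]-170-(Q[:,0]-484)*-.114)<35)&(Q[:,2]<90)]; w,v=np.linalg.eigh(np.cov(q[:,:2].T)); a=v[:,1]; e=ext(q,Y); print('long',R(cv2.minAreaRect(f32(q))),'pca',np.degrees(np.arctan(a[1]/a[0])).round(1),'rackmid',((e[2]+e[3])/2).round(1),e[1].round(1),np.percentile(q[:,2],99).round(1))
for t in('ticket_yellow','ticket_brown'):
    for o in outline_of('wrist',t)[:1]:
        Q=pts(o['pixels'],d,K,T); Q=Q[(Q[:,2]>31)&(Q[:,2]<80)]; print(t,[a.round(1).tolist() for a in ext(Q,Y)])
print('rack',rackfit(p,d,K,T))
xr=P[:,0]*np.cos(Y)+P[:,1]*np.sin(Y)
Q=P[(xr>582)&(xr<665)&(abs(P[:,1]-133)<70)&(P[:,2]>10)&(P[:,2]<27)]; print('rest',len(Q),R(cv2.minAreaRect(f32(Q))))
E
```

```text
[482.9226922  170.21178876 281.11952758]
sesame 2054 dome [497.2 266.7  49.5] rack [463.8, 321.3] top 77.0
rye 2055 dome [470.4  74.6  50. ] rack [458.9, 127.4] top 79.3
long [483.8, 172.8, 47.0, 126.8, 82.6] pca -6.7 rackmid [460.4 226.3] [121.   45.2] 75.8
long [483.7, 172.6, 46.0, 126.8, 82.8] pca -6.5 rackmid [460.4 225.9] [121.   44.2] 75.8
long [484.3, 171.9, 41.7, 123.7, 84.1] pca -6.7 rackmid [461.  225.9] [117.6  39.3] 75.9
ticket_yellow [[561.2, 257.3], [37.8, 59.0], [509.6, 289.7], [547.4, 348.7]]
ticket_brown [[535.9, 66.6], [40.6, 59.2], [504.6, 97.3], [545.2, 156.5]]
rack (((483.98577880859375, 170.28952026367188), (309.1805725097656, 218.93544006347656), 83.43109130859375), np.float64(34.725200716026166), 9367)
rest 2799 [636.2, 132.3, 120.4, 58.6, 89.9]
```

View pics/w5.png

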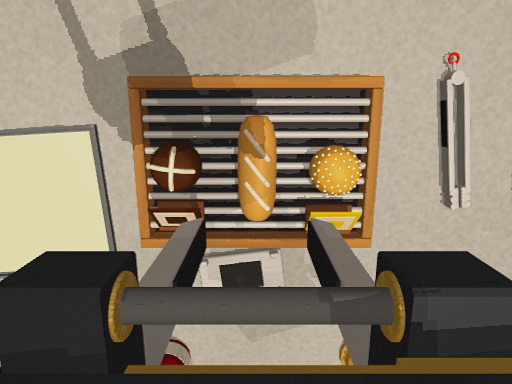

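The three breads stand as wanted: rye (167,175), long (168,257), sesame (170,335). They line up and centre within 2 mm, and the tickets have not moved. Next are the tongs.

Scaled: 265 mm / 750 = 0.3533, 250 mm / 750 = 0.3333, 0.148 rad / 6.2832 = 0.0236.

carry_out:
  angular:
    - [0,0,0]
    - [0,0,0.0032]
    - [0,0,0.008]
    - [0,0,0.0143]
    - [0,0,0.0207]
    - [0,0,0.0236]
    - [0,0,0.0236]
    - [0,0,0.0236]
    - [0,0,0.0236]
    - [0,0,0.0236]
    - [0,0,0.0236]
    - [0,0,0.0236]
    - [0,0,0.0236]
  xyz:
    - [0,0.02,0]
    - [0,0.06,0]
    - [0,0.1067,0]
    - [0,0.1573,0]
    - [0,0.208,0]
    - [0,0.2587,0]
    - [0,0.3,-0.0133]
    - [0,0.3333,-0.0267]
    - [0,0.348,-0.04]
    - [0,0.3533,-0.0427]
    - [0,0.3533,-0.0427]
    - [0,0.3533,-0.0427]
    - [0,0.3533,-0.0427]
  grip: [0.6,0.6,0.6,0.6,0.6,0.6,0.55,0.5,0.5,0.5,0.5,0.5,0.5]

```text
t: 25.03
position: [484.4, 434.0, 251.2]
eef_rot: [[-0.999, -0.032, 0.001], [-0.032, 0.999, -0.0], [-0.001, -0.0, -1.0]]
force: [-0.9, -0.2, 0.5]
gripper_width: 47.0
grasp_force: 0.0
```

```bash
python3 - <<'E'
from chk import *
s=get_state(); p,d,K,T=cam('wrist'); save(p[:300],'w6.png'); print(s['position'],s['eef_rot'].round(3).tolist())
P=pts(np.ones((384,512),bool),d,K,T)
Q=P[(P[:,0]>360)&(P[:,0]<620)&(abs(P[:,1]-436)<32)&(P[:,2]>5)&(P[:,2]<30)]
print(len(Q),R(cv2.minAreaRect(f32(Q))),np.percentile(Q[:,2],[50,95,99]))
M=[]
for a in range(370,600,10):
    q=Q[(Q[:,0]>=a)&(Q[:,0]<a+10)&(Q[:,2]>14)]
    if len(q)>10: y=np.percentile(q[:,1],[1,99]); M.append((a+5,y.mean(),y[1]-y[0])); 
M=np.array(M);print(M.round(1).tolist()); m=M[(M[:,0]>420)&(M[:,0]<560)]; print('slope deg',np.degrees(np.polyfit(m[:,0],m[:,1],1)[0]))
print('x range',np.percentile(Q[:,0],[.3,99.7]), np.percentile(Q[Q[:,2]>14][:,0],[.3,99.7]))
for o in tip_of('wrist','tongs_shut')[:2]:
    r,c=o['location']; ray=T[:3,:3]@[(c-K[0,2])/K[0,0],(r-K[1,2])/K[1,1],1]
    print(o,[(T[:3,3]+ray*(h-T[2,3])/ray[2]).round(1).tolist() for h in(0,18)])
o=outline_of('wrist','tongs_shut')[0]; C=pts(o['pixels'],d,K,T);print('outline x',np.percentile(C[:,0],[.5,50,99.5]))
E
```

```text
[484.36186015 434.00071317 251.2395373 ] [[-0.999, -0.032, 0.001], [-0.032, 0.999, -0.0], [-0.001, -0.0, -1.0]]
2039 [473.9, 435.2, 200.3, 28.7, 2.3] [18.60650679 20.04711532 20.50535041]
[[395.0, 432.6, 11.3], [405.0, 433.3, 27.0], [415.0, 433.5, 27.3], [425.0, 433.9, 27.5], [435.0, 433.5, 28.9], [445.0, 434.5, 27.8], [455.0, 434.8, 28.0], [465.0, 435.1, 28.2], [475.0, 435.4, 28.3], [485.0, 435.8, 28.5], [495.0, 436.1, 26.1], [505.0, 436.4, 26.2], [515.0, 436.8, 26.4], [525.0, 437.1, 26.5], [535.0, 437.4, 26.7], [545.0, 437.7, 26.8], [555.0, 437.7, 26.2], [565.0, 438.4, 24.5], [575.0, 438.6, 24.5]]
slope deg 1.8781272832866487
x range [374.95934636 573.42878192] [397.0078972  573.44548047]
{'location': [164.0, 254.6], 'conf': 0.81} [[483.1, 433.3, 0.0], [480.4, 433.3, 18.0]]Traceback (most recent call last):
  File "<stdin>", line 15, in <module>
IndexError: list index out of range
```

View pics/w6.png

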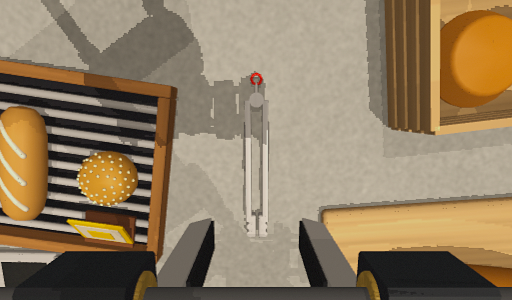

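The shut tongs lie at (100–235,257), hinge and ring towards the robot. The origin is about (483, 435.7) with yaw 1.9°.

```bash
python3 - <<'E'
from h import *
print(get_state()['q'].round(2))
E
```

```text
[ 0.62  0.37  1.25 -0.    1.52 -0.98]
```

Scaled: -247 mm / 750 = -0.3293, -246 mm / 750 = -0.328.

carry_out:
  angular:
    - [0,0,0]
    - [0,0,0]
    - [0,0,0]
    - [0,0,0]
    - [0,0,0]
    - [0,0,0]
    - [0,0,0]
    - [0,0,0]
    - [0,0,0]
    - [0,0,0]
    - [0,0,0]
    - [0,0,0]
    - [0,0,0]
    - [0,0,0]
    - [0,0,0]
    - [0,0,0]
    - [0,0,0]
    - [0,0,0]
    - [0,0,0]
    - [0,0,0]
  xyz:
    - [-0.0007,0.0003,-0.0133]
    - [-0.0012,0.0004,-0.0467]
    - [-0.0012,0.0004,-0.0933]
    - [-0.0012,0.0004,-0.14]
    - [-0.0012,0.0004,-0.1867]
    - [-0.0012,0.0004,-0.2293]
    - [-0.0012,0.0004,-0.264]
    - [-0.0012,0.0004,-0.2907]
    - [-0.0012,0.0004,-0.3093]
    - [-0.0012,0.0004,-0.32]
    - [-0.0012,0.0004,-0.3253]
    - [-0.0012,0.0004,-0.328]
    - [-0.0012,0.0004,-0.3293]
    - [-0.0012,0.0004,-0.3293]
    - [-0.0012,0.0004,-0.3293]
    - [-0.0012,0.0004,-0.3293]
    - [-0.0012,0.0004,-0.3293]
    - [-0.0012,0.0004,-0.3293]
    - [-0.0012,0.0004,-0.3293]
    - [-0.0012,0.0004,-0.3293]
  grip: [0.5,0.5,0.5,0.5,0.5,0.5,0.5,0.5,0.5,0.5,0.5,0.5,0.5,0.5,0.5,0,0,0,0,0]

```text
t: 26.85
position: [483.1, 435.7, 3.8]
eef_rot: [[-0.999, -0.033, 0.0], [-0.033, 0.999, 0.0], [-0.0, 0.0, -1.0]]
force: [-0.1, 0.8, 1.0]
gripper_width: 27.5
grasp_force: 30.0
```

Scaled: -303 mm / 750 = -0.404, 157 mm / 750 = 0.2093, -1.58 rad / 6.2832 = -0.2515.

carry_out:
  angular:
    - [0,0,0]
    - [0,0,0]
    - [0,0,0]
    - [0,0,0]
    - [0,0,-0.008]
    - [0,0,-0.0223]
    - [0,0,-0.0398]
    - [0,0,-0.0573]
    - [0,0,-0.0748]
    - [0,0,-0.0923]
    - [0,0,-0.1098]
    - [0,0,-0.1273]
    - [0,0,-0.1448]
    - [0,0,-0.1623]
    - [0,0,-0.1798]
    - [0,0,-0.1974]
    - [0,0,-0.2149]
    - [0,0,-0.2308]
    - [0,0,-0.2435]
    - [0,0,-0.2515]
  xyz:
    - [0,0,0.0053]
    - [0,0,0.02]
    - [0,0,0.0533]
    - [0,0,0.1]
    - [0.0027,-0.004,0.14]
    - [0.0107,-0.016,0.1667]
    - [0.0267,-0.04,0.1733]
    - [0.0427,-0.0693,0.1733]
    - [0.06,-0.1027,0.1733]
    - [0.0773,-0.136,0.1733]
    - [0.0947,-0.1707,0.1733]
    - [0.112,-0.2053,0.1733]
    - [0.1293,-0.24,0.1733]
    - [0.1467,-0.2747,0.1733]
    - [0.1627,-0.3067,0.1733]
    - [0.1773,-0.3387,0.1733]
    - [0.1907,-0.3667,0.1733]
    - [0.2,-0.3867,0.1733]
    - [0.2067,-0.3987,0.1733]
    - [0.2093,-0.404,0.1733]
  grip: [0,0,0,0,0,0,0,0,0,0,0,0,0,0,0,0,0,0,0,0]

```text
t: 28.52
position: [641.0, 130.8, 134.2]
eef_rot: [[-0.019, 1.0, 0.001], [1.0, 0.019, -0.0], [-0.001, 0.001, -1.0]]
force: [0.2, -0.5, -1.2]
gripper_width: 27.7
grasp_force: 30.0
```

Scaled: -20 mm / 750 = -0.0267, -10 mm / 750 = -0.0133, -0.019 rad / 6.2832 = -0.003.

carry_out:
  angular:
    - [0,0,-0.003]
    - [0,0,-0.003]
    - [0,0,-0.003]
    - [0,0,-0.003]
  xyz:
    - [0,-0.0009,-0.0133]
    - [0,-0.0009,-0.0267]
    - [0,-0.0009,-0.0267]
    - [0,-0.0009,-0.0267]
  grip: [0,0,0,0]

```text
t: 28.85
position: [638.6, 132.5, 112.2]
eef_rot: [[-0.006, 1.0, -0.003], [1.0, 0.006, -0.0], [-0.0, -0.003, -1.0]]
force: [0.0, -0.9, -1.1]
gripper_width: 27.6
grasp_force: 30.0
```

```bash
python3 - <<'E'
from chk import *
s=get_state(); p,d,K,T=cam('wrist'); save(p,'w7.png'); print(s['position'],s['eef_rot'].round(3).tolist(),s['q'].round(2),s['gripper_width'])
P=pts(np.ones((384,512),bool),d,K,T)
Q=P[(abs(P[:,0]-640)<60)&(abs(P[:,1]-132)<80)&(P[:,2]>9)&(P[:,2]<27)]; print('rest',len(Q),R(cv2.minAreaRect(f32(Q))),np.percentile(Q[:,:2],[1,99],axis=0).round(1).tolist())
Q=P[(abs(P[:,0]-640)<30)&(abs(P[:,1]-132)<130)&(P[:,2]>95)&(P[:,2]<150)]; print('tongs',len(Q),np.percentile(Q,[1,99],axis=0).round(1).tolist() if len(Q) else'')
E
```

```text
[638.63828884 132.52159823 112.19370147] [[-0.006, 1.0, -0.003], [1.0, 0.006, -0.0], [-0.0, -0.003, -1.0]] [0.1  0.45 1.47 0.   1.22 0.09] 27.570421713377005
rest 5929 [634.2, 140.3, 134.6, 85.2, 83.6] [[587.0, 75.4], [672.9, 198.5]]
tongs 11232 [[615.9, 62.6, 112.2], [662.1, 241.6, 148.2]]
```

View pics/w7.png

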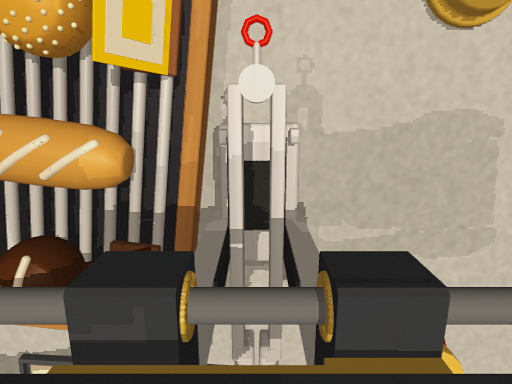

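```bash
python3 - <<'E'
from chk import *
p,d,K,T=cam('wrist'); s=get_state(); print(s['position'],s['eef_rot'].round(3).tolist())
P=pts(np.ones((384,512),bool),d,K,T)
Q=P[(abs(P[:,0]-640)<38)&(P[:,1]>165)&(P[:,1]<205)&(P[:,2]>9)&(P[:,2]<27)]
print('rest end',len(Q),np.percentile(Q,[1,99],axis=0).round(1).tolist())
S=Q[Q[:,2]>20.5]; 
for m in(S[:,0]<640,S[:,0]>640): print('stud',m.sum(),S[m].mean(0).round(1),np.percentile(S[m],[3,97],axis=0).round(1).tolist())
Q=P[(abs(P[:,0]-640)<30)&(P[:,1]>170)&(P[:,1]<235)&(P[:,2]>105)&(P[:,2]<150)]
for a in range(170,235,10):
    q=Q[(Q[:,1]>=a)&(Q[:,1]<a+10)]
    if len(q): x=np.percentile(q[:,0],[1,99]); print(a+5,x.round(1),x.mean().round(1),np.median(q[:,2]).round(1))
E
```

```text
[639.69253981 132.62710624 113.32392477] [[-0.006, 1.0, -0.0], [1.0, 0.006, 0.0], [0.0, -0.0, -1.0]]
rest end 1598 [[608.3, 165.3, 11.6], [672.2, 191.8, 25.7]]
stud 149 [612.4 181.8  24.5] [[609.1, 175.8, 22.7], [616.1, 187.3, 25.8]]
stud 148 [668.1 182.3  24.4] [[664.6, 177.0, 22.6], [671.7, 187.7, 26.0]]
175 [624.8 654. ] 639.4 127.6
185 [624.9 653.8] 639.3 127.6
195 [625.7 652.9] 639.3 127.7
205 [625.3 653.1] 639.2 127.7
215 [625.8 652.4] 639.1 127.8
225 [634.7 643.4] 639.0 121.1
235 [633.  644.9] 639.0 120.3
```

Alignment is within 1 mm in both the studs and the tongs. Lower, release and back off.

Scaled: -96 mm / 750 = -0.128, -95.5 mm / 750 = -0.1273.

carry_out:
  angular:
    - [0,0,0]
    - [0,0,0]
    - [0,0,0]
    - [0,0,0]
    - [0,0,0]
    - [0,0,0]
    - [0,0,0]
    - [0,0,0]
    - [0,0,0]
    - [0,0,0]
    - [0,0,0]
    - [0,0,0]
    - [0,0,0]
  xyz:
    - [0,-0.0004,-0.0133]
    - [0,-0.0004,-0.0333]
    - [0,-0.0004,-0.056]
    - [0,-0.0004,-0.0773]
    - [0,-0.0004,-0.096]
    - [0,-0.0004,-0.1093]
    - [0,-0.0004,-0.1187]
    - [0,-0.0004,-0.124]
    - [0,-0.0004,-0.126]
    - [0,-0.0004,-0.1273]
    - [0,-0.0004,-0.128]
    - [0,-0.0004,-0.128]
    - [0,-0.0004,-0.128]
  grip: [0,0,0,0,0,0,0,0,0,0,0,0,0]

```text
t: 30.03
position: [640.4, 131.7, 18.1]
eef_rot: [[-0.005, 1.0, 0.001], [1.0, 0.005, 0.0], [0.0, 0.001, -1.0]]
force: [0.8, -0.3, -0.5]
gripper_width: 28.0
grasp_force: 30.0
```

Scaled: 230 mm / 750 = 0.3067, 220 mm / 750 = 0.2933.

carry_out:
  angular:
    - [0,0,0]
    - [0,0,0]
    - [0,0,0]
    - [0,0,0]
    - [0,0,0]
    - [0,0,0]
    - [0,0,0]
    - [0,0,0]
    - [0,0,0]
    - [0,0,0]
    - [0,0,0]
    - [0,0,0]
    - [0,0,0]
    - [0,0,0]
    - [0,0,0]
    - [0,0,0]
  xyz:
    - [0,0,0]
    - [0,0,0]
    - [0,0,0]
    - [0,0,0]
    - [0,0,0]
    - [0,0,0.004]
    - [0,0,0.016]
    - [0,0,0.04]
    - [0,0,0.08]
    - [0,0,0.1267]
    - [0,0,0.1733]
    - [-0.0267,0,0.22]
    - [-0.0667,0,0.2667]
    - [-0.0933,0,0.2933]
    - [-0.1067,0,0.3067]
    - [-0.1067,0,0.3067]
  grip: [0.35,0.4,0.43,0.43,0.43,0.43,0.43,0.43,0.43,0.43,0.43,0.43,0.43,0.43,0.43,0.43]

```text
t: 31.37
position: [559.7, 132.1, 251.5]
eef_rot: [[-0.006, 1.0, 0.006], [1.0, 0.006, 0.001], [0.001, 0.006, -1.0]]
force: [-0.1, -0.4, 0.2]
gripper_width: 40.2
grasp_force: 0.0
```

```bash
python3 - <<'E'
from chk import *
p,d,K,T=cam('wrist'); save(p,'w8.png'); print(get_state()['position'])
P=pts(np.ones((384,512),bool),d,K,T)
Q=P[(abs(P[:,0]-640)<45)&(P[:,1]>100)&(P[:,1]<260)&(P[:,2]>28)&(P[:,2]<45)]
for a in range(100,250,15):
    q=Q[(Q[:,1]>=a)&(Q[:,1]<a+15)]
    if len(q): x=np.percentile(q[:,0],[1,99]); print(a+7,x.round(1),x.mean().round(1),np.median(q[:,2]).round(1))
print('hinge end y',np.percentile(Q[:,1],99.5))
p,d,K,T=cam('top'); save(cv2.resize(p[90:260,80:320],None,fx=3,fy=3),'t3.png')
P=pts(np.ones((384,512),bool),d,K,T); dot(P,'sesame',(497,265),45); dot(P,'rye',(470,74),45)
E
```

```text
[560.33188502 131.85003409 249.09487438]
107 [627.  654.4] 640.7 32.7
122 [626.9 655.3] 641.1 32.6
137 [626.2 655.3] 640.8 32.6
152 [625.9 655.6] 640.8 32.5
167 [625.9 655.2] 640.6 32.6
182 [595.1 655.1] 625.1 32.6
197 [595.7 654.2] 625.0 32.9
212 [595.4 653.6] 624.5 32.9
227 [595.1 641.1] 618.1 34.3
242 [595.6 603.6] 599.6 34.6
hinge end y 258.7163130843973
sesame 393 dome [497.8 265.2  49.8] rack [464.6, 319.8] top 78.4
rye 378 dome [470.6  73.2  50.1] rack [459.3, 126.0] top 80.6
```

View pics/t3.png

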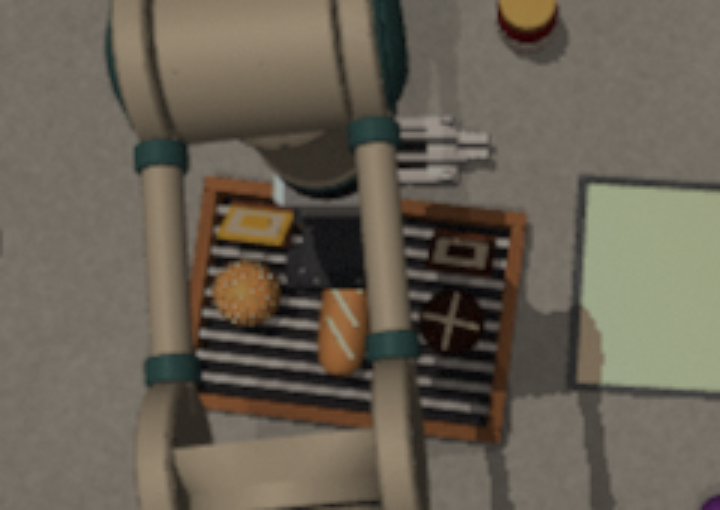

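View pics/w8.png

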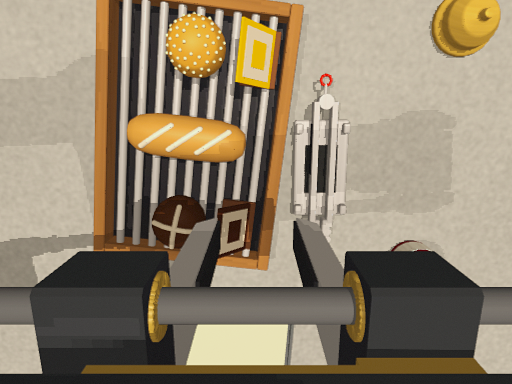

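The tongs lie flat at (165,323) between the studs, with even overhang at both ends. The breads and tickets are in place and the arm is clear, so I'm handing in.

```bash
python3 -c "
from plant import order; print(order.job_done())"
```

```text
the job is handed in; nothing more can be done
None
```

I handed the job in after about 31 s of the 99 s. Sesame and rye stand behind their tickets (within 2 mm of centre, about 15 mm clear), the long roll lies between them parallel to the short sides, the shut tongs are centred on the rest, and the gripper is open and clear; the result of the judging was not reported back.

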